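Load the coffee maker and tighten its boiler cap to the click

TASK

Stand the tall coffee capsule upright in the coffee maker's round cradle and swing the hinged clamp down all the way, so that it presses the capsule fully home. Then screw the round boiler cap down clockwise to its stop and on until its torque ratchet has clicked at least once, but not more than three times. Leave everything else where it stands.

Things in the scene. Friction and masses are not known exactly. Their poses are not given: they have to be found in the camera images.
- capsule: the wanted coffee capsule: plain aluminium cylinder, 38 mm diameter, 50 mm tall (the other two pods are 30 mm tall), its lowest 10 mm tapered to 30 mm diameter; about 50 g; stands upright on the table. Origin: centre of its underside, z up
- machine: coffee maker, fixed to the table: grey base plate 220 (x) x 330 (y) x 20 mm; facing the robot, the brew head with cradle and clamp is on the left (+y) and the steel boiler (124 mm diameter, 127 mm high) with the black cap on the right (-y). Origin: centre of the base plate's underside on the table; x points from its front to its back (about away from the robot), y to its left, z up
- cradle_mouth (a point): centre of the cradle's round mouth, 127 mm above the table: a steel ring, bore 44 mm, outer diameter 68 mm. A stiff sliding seat inside stops the capsule 20 mm below the mouth, so that 30 mm of it stands out. Axes as the machine's: the clamp's hinge lies 75 mm behind (+x), the column behind it starts 50 mm behind and is no higher than the mouth
- seat (a joint): how far the seat in the cradle has been pressed down, m: 0 = up, as at the start; 0.009 = bottom; with the clamp shut on the tall capsule it reads about 0.008. It moves under about 4 N and stays where it is pressed
- clamp (a joint): angle of the hinged clamp, rad: 0 = shut, level over the cradle, its bar towards the robot; at the start it stands open, upright or leaning backwards a little (1.65 to 1.9, at most 1.95). The stiff hinge stays where it is left; about 2 N at the bar moves it and about 4 N presses the capsule home
- clamp_hinge (a point): point on the clamp's hinge axis, 159 mm above the table, in the middle of the clamp's width; the hinge axis runs along the machine's y. At clamp angle a the bar lies from here 140 mm x (-cos a) along the machine's x and 140 mm x sin a up
- clamp_bar (a point): middle of the clamp's free end: a black round bar 16 mm thick, 86 mm long along the machine's y, 140 mm from the hinge; from hinge to bar runs a steel plate 36 mm wide and 8 mm thick, so the bar's middle can be pushed or pinched
- cap_grip (a point): on the axis of the boiler cap, 11 mm below its top, a good height to grip: fluted black round cap, 48 mm diameter, 30 mm tall, its underside 135 mm and its top 165 mm above the table, with a flat steel ridge on top that turns with it; the boiler's top below is 8 mm under the cap. The cap turns about the vertical and does not rise or sink; z is up
- cap_thread (a joint): how far the cap's thread has been screwed down, rad, growing as the cap turns clockwise seen from above: 0.2 to 1.1 at the start, 1.8 = hard stop (tight). Takes about 0.1 N m and stays where it is left
- cap_ratchet (a joint): how far the cap's shell has slipped round on the thread after the stop, rad, clockwise: 0 at the start and while the thread still turns. 12 teeth, one click every 0.52: the torque rises to about 0.2 N m, the tooth passes at 0.26, 0.79, 1.31, 1.83..., then the torque falls to almost nothing as it drops into the next notch at 0.52, 1.05, 1.57...; turned back, the shell unscrews the thread
- cup: small white espresso cup under the spout, 60 mm wide, 50 mm high, to be left alone. Origin: centre of its underside
- short_pod_a: short coffee pod, aluminium, 32 mm diameter, 30 mm tall, standing near the tall capsule, not wanted. Origin: centre of its underside
- short_pod_b: another short coffee pod like short_pod_a, not wanted
- biscuit_jar: biscuit jar with lid, 128 mm wide, 172 mm high, to be left alone. Origin: centre of its underside
- mug: white mug, 80 mm wide, 85 mm high, to be left alone
- milk_jug: steel milk jug, 72 mm wide, 95 mm high, to be left alone
- sugar_tin: square sugar tin, 83 mm wide, 103 mm high, to be left alone
- spoon: spoon lying on the table, to be left alone
There are look-alikes about, which are no part of the job. What is shaped like the capsule but orange, red or yellow is not meant.

How it is judged:
By the outcome, as a careful person would: the job done as asked, in the order asked, and still so for the second after the job is handed in, with the robot touching nothing.
It also fails if it takes over 72 s, if anything falls off the work surface, if the arm or the gripper's body presses on something with over 40 N, if the wrist force passes 120 N, or if a joint passes its speed limit or range.

ROBOT

A 6-joint arm with a two-finger parallel gripper is mounted at the origin on the work surface. World frame = base frame: x ahead of the robot, y to its left, z up, the work surface at z = 0. Lengths are in mm, angles in degrees, forces in N, time in s.
With the tool pointing down it reaches from about 375 to 975 mm from the base axis. Payload 3.8 kg.
Tool frame: the origin (TCP) lies at the very end of the fingers, on their centre line; the grasp point (between the pads) lies 19 mm behind it; z points along the fingers, x is the direction in which the jaws open and shut, and the axes are right-handed (so a half turn about z gives the same grasp; the last joint's range is limited). The gripper opens to 88 mm and grips with 3 to 60 N. Pads are 18 mm wide; open, the fingers measure 123 mm over their backs; the gripper's body (75 mm by 187 mm) begins 45 mm behind the grasp point.
Start: joints at [-2.114, 15.12, 91.902, -0, 72.978, -2.114], TCP at [674.995, -0.002, 238.706] pointing down, gripper open.
Joint ranges: [-150.88, 150.88], [-54.13, 125.18], [17.81, 147.31], [-75.09, 255.09], [0, 152.58], [-146.25, 146.25]. Speed limits (degrees/s): [147.25, 147.25, 180, 180, 180, 180].

INTERFACE

Orientations are given as a 3x3 rotation matrix whose columns are the frame's x, y, z axes.
In Python, from station import arm gives the robot as it stands.
- The arm moves only by the shell command python3 -m creep 'ROWS' [OPENING]. ROWS is a JSON object of lists of equal length, an entry for each row: "linear": the shift along the world's x, y, z in mm, a list of three; "twist": the turn about the world's z in degrees. A call has 1 to 12 rows; each row is the pose to reach, as a shift and turn from the pose commanded when the call began; what a row does not reach only later rows make up. A row lasts 1/10 s, in which the tool goes at most 50 mm and 8.59 degrees, less where a joint would pass 70% of its speed; a pose out of reach is approached as far as the arm can. A call with a gripper value outside its range is refused whole. OPENING is the opening, from -1 (shut) to 1 (fully open), so that 0 is half open, set as the call begins (- or left out, the last holds). The fingers move at their own pace and stop on an object; the grip force is fixed at half the most. Time passes only in rows, so rows that repeat a pose let the fingers close. It gives the time, the measured TCP pose, the force and the opening at its end, in the units of the state.
- arm.sense(): the state, without advancing time (a new reading comes with each control period).
- arm.capture(name): name is "scene" or "side" or "wrist"; returns (picture, depth): 400x640x3 uint8, blue, green, red; 400x640 float32, mm along the optical axis (not along the pixel's ray), 0 where there is no reading.
- arm.camera_info(name): a dict with "fx", "fy", "cx", "cy" (pixels), "extrinsics" (4x4, takes a point from camera to world coordinates). Camera axes: x right, y up, looking along -z (the intrinsics and any distortion apply to the point x, -y, -z); pixel columns grow to the right and rows downward; lengths in mm; the calibration is good to about 2 mm. The wrist camera is an equidistant fisheye: a pixel r from the principal point sees the ray r / f radians off the axis. A picture is of the moment at which its call begins: read the wrist's pose just before it. camera_info takes no time and is no camera call; for the wrist camera it gives the pose at the moment of the call.
- arm.close_job(): hands the job in, once; it reports no verdict.
Trained networks look in the newest picture that a camera, given by its name, has taken for a name from the list of things; names that differ only in an ending like _2 or _b are one class to them, and where a whole thing is asked for, a point or a joint stands for the part that bears it (a point fixed in the world has none). Each returns a list of dicts, best first, with "p" (0 to 1); they miss things now and then, are a little off and sometimes report something else, mostly with a low value. They report only what shows in the picture. A call takes as long as a camera call. They do not tell look-alikes from the thing itself.
- arm.find_in(camera, target): "extent" ([left, top, right, bottom] in pixels, round what is visible of it).
- arm.regions_of(camera, target): "mask" (400x640 bool, what is visible of it) and "extent" ([left, top, right, bottom] in pixels, round what is visible of it).
The state is a dict: "clock": time; "q": joint angles; "joint_velocities": joint speeds; "tau": joint torques, N m; "ee_pos": TCP position; "eef_rot": TCP orientation; "wrist_force": force on the tool from outside, world axes, zero at the start; "ft_torque": the same for the moment, N m; "gripper_width": opening from 0.0 (shut) to 1.0 (fully open).
Only numpy, scipy, OpenCV 4.12 (cv2) and the standard library are available. Lean on these libraries where they do the work, as an engineer would, in place of code of your own. Each camera call takes 0.05 s, during which the arm holds its last target.

## Working session

There is one attempt and no reset: what is moved stays moved. The work goes in short steps, Python scripts to look and compute and a shell command to move; the robot and the scene stay as the last step left them, time stands still between calls to the robot, and variables do not carry over. Pictures are saved under pics/ and viewed, and the job is handed in when it is done.

```bash
ls; mkdir -p pics
python3 - <<'E'
from station import arm
import cv2
s=arm.sense();print(s)
for n in ("scene","side","wrist"):
    im,d=arm.capture(n);cv2.imwrite(f"pics/{n}0.png",im)
    import numpy as np; np.save(f"pics/{n}0.npy",d)
    i=arm.camera_info(n);print(n,i)
E
```

```text
pics
{'clock': 0.0, 'q': array([-2.11564620e+00,  1.51686960e+01,  9.19783315e+01, -4.72531008e-04,
        7.29763635e+01, -2.11259644e+00]), 'joint_velocities': array([-0.08980881,  0.04895238,  0.00773771,  0.0177085 , -0.04526947,
       -0.03677796]), 'tau': array([-9.59501231e-04, -5.02113855e+01, -3.56871557e+01,  7.25938403e-02,
        2.92220683e-02, -1.93505334e-04]), 'ee_pos': array([6.74318292e+02, 3.77947097e-03, 2.37420973e+02]), 'eef_rot': array([[ 9.99997682e-01, -5.08822388e-05, -2.15240037e-03],
       [-5.07281963e-05, -9.99999996e-01,  7.16222661e-05],
       [-2.15240400e-03, -7.15129127e-05, -9.99997681e-01]]), 'wrist_force': array([ 0.74846629, -1.46401417,  0.42055942]), 'ft_torque': array([-0.01393828, -0.01070957,  0.04186647]), 'gripper_width': 1.0003155909526031}
scene {'fx': 413.2446943837277, 'fy': 413.2446943837277, 'cx': 319.4209246929523, 'cy': 199.11111098883472, 'extrinsics': array([[ 5.03686992e-01, -6.85190631e-01,  5.26130414e-01,
         1.13759535e+03],
       [ 8.63828782e-01,  4.06495663e-01, -2.97592189e-01,
        -3.59721154e+02],
     
[... 395 characters left out ...]
1, -5.69966962e-01,  6.61976253e-01,
         7.67163948e+02],
       [-2.09006262e-02,  7.65189273e-01,  6.43466037e-01,
         8.77610795e+02],
       [ 0.00000000e+00,  0.00000000e+00,  0.00000000e+00,
         1.00000000e+00]])}
wrist {'fx': 309.70691628693146, 'fy': 309.70691628693146, 'cx': 320.6215913679574, 'cy': 200.94962522359705, 'extrinsics': array([[ 9.99997609e-01, -8.52089713e-04,  2.01385810e-03,
         6.75845947e+02],
       [ 2.38113304e-04,  9.57910381e-01,  2.87067320e-01,
         7.45427471e+01],
       [-2.17370269e-03, -2.87066154e-01,  9.57908293e-01,
         3.83654634e+02],
       [ 0.00000000e+00,  0.00000000e+00,  0.00000000e+00,
         1.00000000e+00]])}
```

View pics/scene0.png

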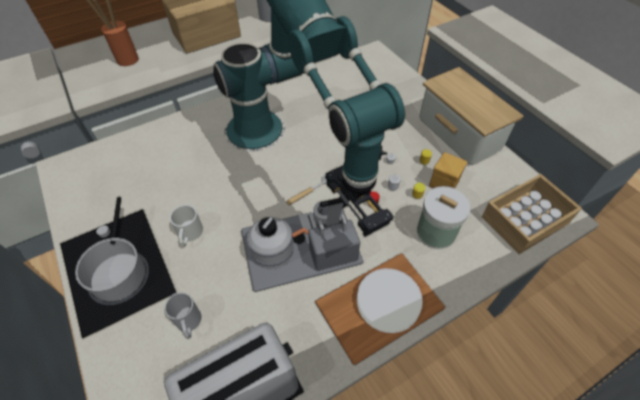

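View pics/side0.png

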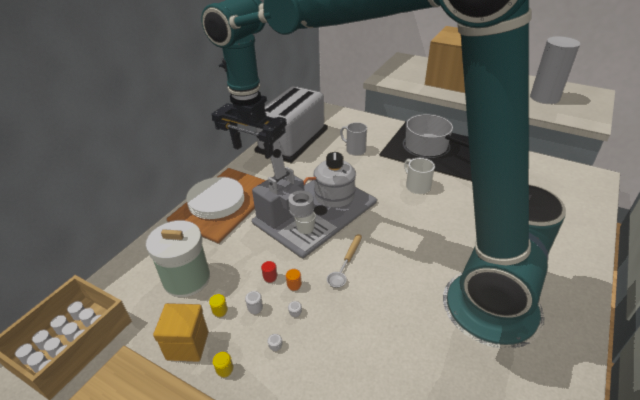

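View pics/wrist0.png

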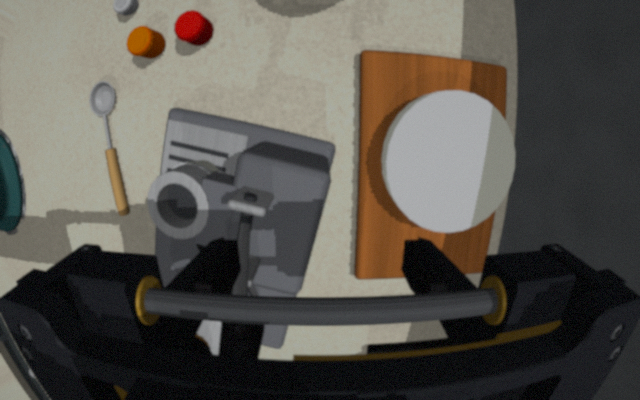

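The scene picture shows the machine at about (300,245), with the pods partly hidden by the gripper. The side picture shows three aluminium pods at (254,302), (295,308) and (275,342), with coloured look-alikes around them. The wrist picture shows the cradle ring at (180,202). Next I'll run the networks and triangulate.

```bash
cat > h.py <<'E'
import numpy as np, cv2
from station import arm
def ray(cam,u,v,info=None):
    i=info or arm.camera_info(cam);E=np.array(i["extrinsics"])
    a=(u-i["cx"])/i["fx"];b=(v-i["cy"])/i["fy"]
    if cam=="wrist":
        r=np.hypot(a,b);s=np.sin(r)/r if r>1e-9 else 1;d=np.array([a*s,-b*s,-np.cos(r)])
    else: d=np.array([a,-b,-1.])
    d=E[:3,:3]@d
    return E[:3,3],d/np.linalg.norm(d)
def atz(cam,u,v,z,info=None):
    o,d=ray(cam,u,v,info);return o+d*(z-o[2])/d[2]
def proj(cam,P,info=None):
    i=info or arm.camera_info(cam);E=np.array(i["extrinsics"])
    p=E[:3,:3].T@(np.array(P,float)-E[:3,3]);x,y,z=p[0],-p[1],-p[2]
    if cam=="wrist":
        r=np.hypot(x,y);t=np.arctan2(r,z);k=t/r if r>1e-9 else 1/z
        return np.array([i["cx"]+i["fx"]*x*k,i["cy"]+i["fy"]*y*k])
    return np.array([i["cx"]+i["fx"]*x/z,i["cy"]+i["fy"]*y/z])
def tri(rays):
    A=np.zeros((3,3));b=np.zeros(3)
    for o,d in rays:
        M=np.eye(3)-np.outer(d,d);A+=M;b+=M@o
    P=np.linalg.solve(A,b);return P,[np.linalg.norm((np.eye(3)-np.outer(d,d))@(P-o)) for o,d in rays]
def crop(im,x0,y0,x1,y1,k,name):
    cv2.imwrite("pics/"+name,cv2.resize(im[y0:y1,x0:x1],None,fx=k,fy=k,interpolation=cv2.INTER_CUBIC))
E
python3 - <<'E'
from h import *
for c in("side","scene","wrist"):
    for t in("capsule","short_pod_a","cap_grip","cradle_mouth","clamp_bar","machine"):
        r=arm.find_in(c,t)
        print(c,t,[(np.round(x["extent"]).astype(int).tolist(),round(x["p"],2)) for x in r[:6]])
im=cv2.imread("pics/side0.png");crop(im,200,140,400,370,2.6,"side_crop.png")
im=cv2.imread("pics/scene0.png");crop(im,230,130,500,300,2.9,"scene_crop.png")
E
```

```text
side capsule [([262, 262, 277, 288], 0.82), ([213, 352, 236, 378], 0.81), ([249, 293, 264, 316], 0.74), ([287, 268, 304, 295], 0.62), ([206, 294, 225, 318], 0.54), ([268, 140, 288, 176], 0.36)]
side short_pod_a [([289, 303, 304, 320], 0.74), ([297, 212, 316, 233], 0.29)]
side cap_grip [([325, 154, 343, 171], 0.55), ([270, 139, 286, 179], 0.47)]
side cradle_mouth [([253, 140, 376, 257], 0.89)]
side clamp_bar [([271, 141, 286, 179], 0.76)]
side machine [([251, 139, 378, 257], 0.61), ([152, 302, 210, 359], 0.59)]
scene capsule [([419, 148, 433, 165], 0.72), ([371, 192, 380, 202], 0.65), ([388, 177, 399, 188], 0.56), ([418, 187, 469, 249], 0.55), ([414, 181, 424, 203], 0.52)]
scene short_pod_a [([385, 157, 399, 165], 0.43)]
scene cap_grip [([255, 218, 277, 238], 0.82)]
scene cradle_mouth [([243, 196, 363, 292], 0.87), ([259, 215, 277, 234], 0.35)]
scene clamp_bar [([320, 199, 344, 226], 0.67)]
scene machine [([242, 200, 364, 293], 0.98), ([165, 292, 201, 339], 0.31)]
wrist capsule [([176, 11, 212, 45], 0.84), ([125, 27, 167, 60], 0.75), ([222, 226, 264, 361], 0.55)]
wrist short_pod_a [([112, 0, 140, 17], 0.88)]
wrist cap_grip [([192, 336, 214, 356], 0.73)]
wrist cradle_mouth [([146, 106, 338, 359], 0.66)]
wrist clamp_bar [([220, 222, 266, 362], 0.85)]
wrist machine [([145, 109, 331, 357], 0.83), ([195, 338, 214, 354], 0.67)]
```

View pics/side_crop.png

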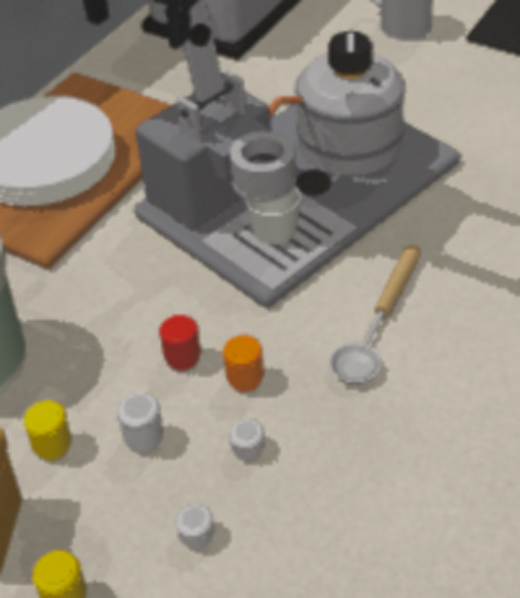

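View pics/scene_crop.png

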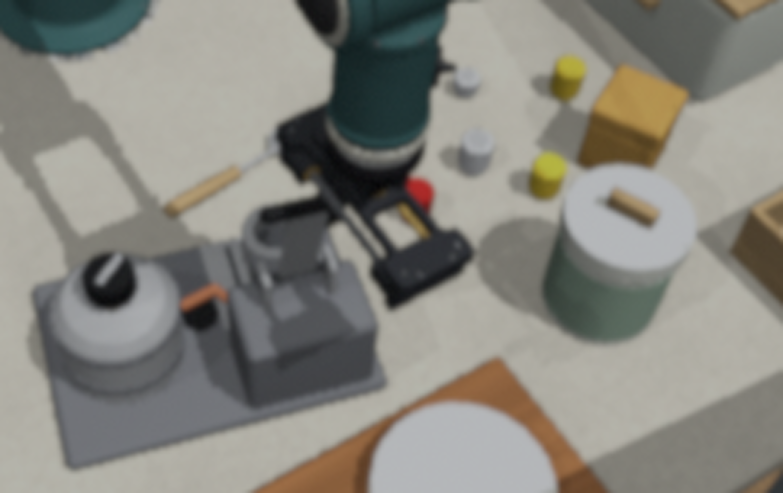

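The candidates for the capsule, in side-picture pixels:
- **Aluminium:** (257,305), (296,311) and (275,342).
- **Coloured:** red (269,275), orange (296,281), yellow (216,306) and yellow (225,365).

The one at (257,305) is plain aluminium and clearly taller than the other two. The enlarged crop confirms it, and it sits at (393,182) in the scene picture.

Run:
```python
from h import *
def s(x,y): return (200+x/2.6,140+y/2.6)
def c(x,y): return (230+x/2.9,130+y/2.9)
np.set_printoptions(precision=1,suppress=True)
print("capsule top",tri([ray("side",*s(140,402)),ray("scene",*c(477,140))]))
print(atz("side",*s(140,402),50),atz("scene",*c(477,140),50))
print("capsule bottom",atz("side",*s(142,438),0),atz("scene",*c(476,164),0))
print("cap top",tri([ray("side",*s(350,44)),ray("scene",*c(108,274))]),atz("side",*s(350,44),165),atz("scene",*c(108,274),165))
print("mouth",tri([ray("side",*s(262,153)),ray("wrist",178,202)]),atz("side",*s(262,153),127),atz("wrist",178,202,127))
# depth-based machine plate edges / clouds
i=arm.camera_info("side");d=np.load("pics/side0.npy");E=i["extrinsics"]
def pc(cam,d):
    i=arm.camera_info(cam);E=i["extrinsics"];v,u=np.mgrid[:400,:640];
    P=np.stack([(u-i["cx"])/i["fx"]*d,-(v-i["cy"])/i["fy"]*d,-d],-1);return P@E[:3,:3].T+E[:3,3]
P=pc("side",d);m=(d>0)
for (x,y) in [s(140,402),s(350,44),s(240,153),s(300,300)]: print((x,y),P[int(y),int(x)])
# mask of capsule from nets
for r in arm.regions_of("side","capsule"):
    if r["mask"][305,256]:
        q=P[r["mask"]&m];print("cap pts",q[q[:,2]>44].mean(0),np.percentile(q,[5,95],axis=0))
# plate corners in side crop
for n,xy in dict(front_left=(268,303),frontright=(460,155),backleft=(137,208)).items(): print(n,atz("side",*s(*xy),20))
```

```text
capsule top (array([501.4, 278.3,  51.6]), [np.float64(4.277560488841654), np.float64(4.277560488841732)])
[499.3 274.3  50. ] [503.5 282.2  50. ]
capsule bottom [501.3 278.2   0. ] [501.8 290.3   0. ]
cap top (array([ 524.5, -179.3,  160.5]), [np.float64(3.2044908345473186), np.float64(3.2044908345471637)]) [ 519.9 -176.8  165. ] [ 530.5 -178.4  165. ]
mouth (array([537.6,  -7.9, 121.5]), [np.float64(2.720162827041515), np.float64(2.7201628270415505)]) [533.5  -5.6 127. ] [542.4  -3.8 127. ]
(253.84615384615384, 294.61538461538464) [501.6 274.3  50.9]
(334.61538461538464, 156.92307692307693) [ 522.3 -177.5  167. ]
(292.3076923076923, 198.84615384615384) [557.6   0.7 125.4]
(315.38461538461536, 255.3846153846154) [458.4  55.7   2. ]
cap pts [496.7 282.2  49.5] [[480.3 267.9  11. ]
 [510.2 298.   52.1]]
front_left [474.9  90.1  20. ]
frontright [ 396.6 -221.1   20. ]
backleft [680.1  33.9  20. ]
```

Run:
```python
from h import *
def s(x,y): return (200+x/2.6,140+y/2.6)
np.set_printoptions(precision=0,suppress=True)
for n,x,y,z in [("pod1",247,430,30),("pod2",195,517,30),("orange",243,350,50),("red",180,330,50),("yel",47,411,50),("yel2",57,562,50),("spoonbowl",357,363,5),("jar lid",-60,240,172)]:
    print(n,atz("side",*s(x,y),z))
print("clock",arm.sense()["clock"])
```

```text
pod1 [406. 242.  30.]
pod2 [398. 340.  30.]
orange [449. 177.  50.]
red [516. 185.  50.]
yel [568. 323.  50.]
yel2 [464. 438.  50.]
spoonbowl [364. 107.   5.]
jar lid [697. 283. 172.]
clock 1.1
```

The clamp may be standing between the fingers, so I'll go straight up first. Then I'll move above the capsule and turn the jaws along the machine's y (yaw about -14.5°).

```bash
python3 -m creep '{"linear":[[0,0,40],[0,0,80],[0,0,100],[-25,40,100],[-50,80,100],[-75,120,100],[-100,160,100],[-125,200,80],[-150,240,40],[-174,278,0],[-174,278,-40],[-174,278,-70]],"twist":[0,0,0,8,16,24,32,40,48,56,64,72]}' 0.8
python3 -m creep '{"linear":[[0,0,0],[0,0,0]],"twist":[3.5,3.5]}'
python3 - <<'E'
from h import *
im,d=arm.capture("wrist");cv2.imwrite("pics/w1.png",im);s=arm.sense();print(s["clock"],s["ee_pos"],s["eef_rot"].round(3))
np.set_printoptions(precision=1,suppress=True)
i=arm.camera_info("wrist")
for r in arm.find_in("wrist","capsule")+arm.find_in("wrist","short_pod_a"): print(r)
E
```

```text
clock: 2.3
ee_pos: [499.0, 279.7, 166.9]
eef_rot: [[0.301, 0.954, -0.001], [0.954, -0.301, 0.0], [0.0, -0.001, -1.0]]
wrist_force: [0.7, -0.2, 0.0]
gripper_width: 0.902
clock: 2.5
ee_pos: [499.6, 277.8, 166.8]
eef_rot: [[0.25, 0.968, -0.003], [0.968, -0.25, -0.002], [-0.002, -0.003, -1.0]]
wrist_force: [0.4, 0.5, 0.5]
gripper_width: 0.903
2.55 [500.89322458 278.15170048 168.49190341] [[ 0.251  0.968 -0.   ]
 [ 0.968 -0.251 -0.   ]
 [-0.    -0.    -1.   ]]
{'extent': [448.9, 96.0, 501.3, 135.0], 'p': 0.94}
{'extent': [301.1, 164.8, 347.2, 214.2], 'p': 0.86}
{'extent': [367.4, 218.5, 404.1, 266.5], 'p': 0.86}
{'extent': [219.1, 210.1, 261.0, 252.3], 'p': 0.8}
{'extent': [185.5, 149.6, 230.3, 193.4], 'p': 0.7}
{'extent': [106.1, 243.5, 114.9, 257.6], 'p': 0.61}
{'extent': [344.2, 53.4, 379.9, 89.6], 'p': 0.85}
{'extent': [246.3, 90.3, 279.8, 123.9], 'p': 0.8}
```

View pics/w1.png

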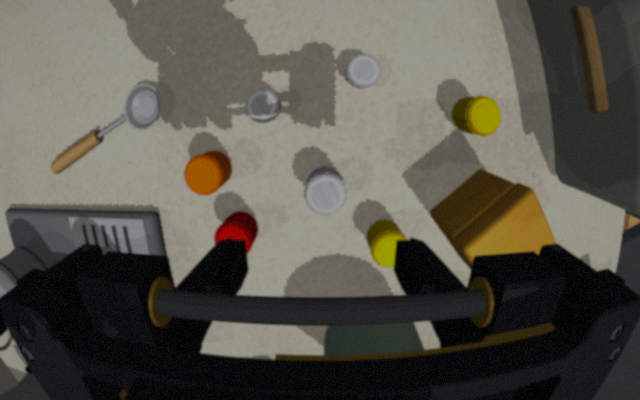

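Run:
```python
from h import *
im=cv2.imread("pics/w1.png")
np.set_printoptions(precision=1,suppress=True)
th=np.linspace(0,2*np.pi,60)
for P in[(500,278)]:
  for z,r,c in[(50,19,(0,255,0)),(0,15,(0,0,255))]:
    q=np.array([proj("wrist",(P[0]+r*np.cos(t),P[1]+r*np.sin(t),z)) for t in th])
    print(z,q.mean(0))
    for a in q: cv2.circle(im,(int(a[0]*1),int(a[1])),0,c,-1)
crop(im,270,130,390,230,6,"w1c.png")
print(arm.camera_info("wrist")["extrinsics"][:3,3])
```

```text
50 [318.7 191.8]
0 [318.9 179.4]
[431.2 297.3 315.9]
```

View pics/w1c.png

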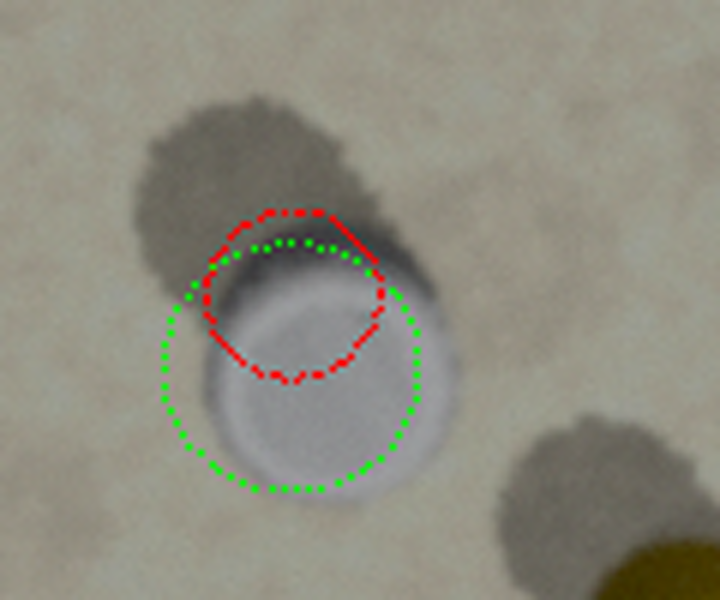

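Run:
```python
from h import *
np.set_printoptions(precision=1,suppress=True)
print(atz("wrist",325.7,193.5,50))
# bottom near-edge: crop(335,225) outline top of dark side ~ bottom rim point
o=arm.camera_info("wrist")["extrinsics"][:3,3]
print(tri([ray("wrist",325.7,193.5),ray("side",253.8,294.6),ray("scene",394.5,178.3)]))
print(arm.sense()["ee_pos"],arm.sense()["clock"])
```

```text
[503.2 283.6  50. ]
(array([501.6, 280.4,  51.7]), [np.float64(3.540276315581034), np.float64(5.909610569098007), np.float64(2.951712232514744)])
[502.  278.4 170.1] 2.65
```

```bash
python3 -m creep '{"linear":[[2,4,-40],[2,4,-70],[2,4,-78],[2,4,-78]],"twist":[0,0,0,0]}' 0.6
python3 - <<'E'
from h import *
im,d=arm.capture("wrist");cv2.imwrite("pics/w2.png",im)
th=np.linspace(0,2*np.pi,60)
P=(502,282)
for z,r,c in[(50,19,(0,255,0)),(0,15,(0,0,255))]:
    q=np.array([proj("wrist",(P[0]+r*np.cos(t),P[1]+r*np.sin(t),z)) for t in th])
    for a in q: cv2.circle(im,(int(a[0]*1),int(a[1])),0,c,-1)
crop(im,200,150,460,350,3,"w2c.png")
print(arm.sense()["ee_pos"])
E
```

```text
clock: 3.05
ee_pos: [502.7, 281.5, 90.3]
eef_rot: [[0.251, 0.968, -0.001], [0.968, -0.251, -0.001], [-0.001, -0.001, -1.0]]
wrist_force: [0.5, 0.9, -0.8]
gripper_width: 0.801
[503.74098095 282.11652737  91.72085818]
```

View pics/w2c.png

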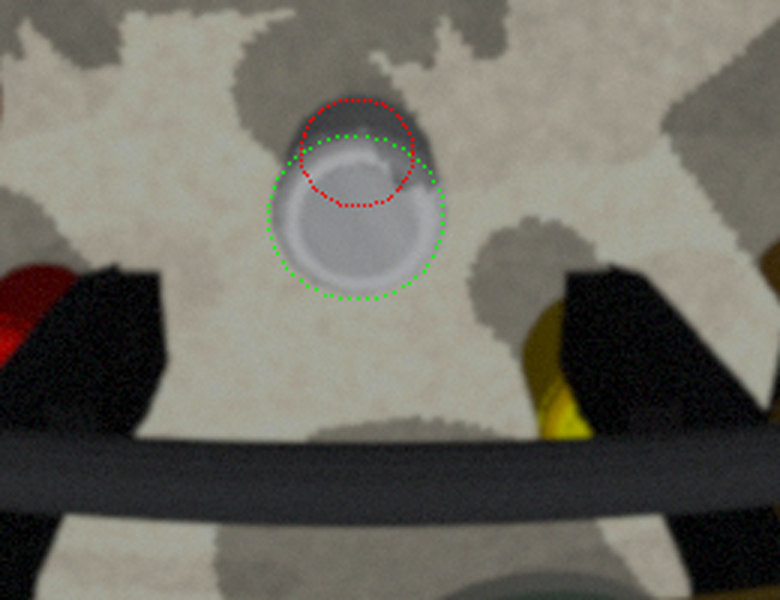

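```bash
python3 -m creep '{"linear":[[0,0,-35],[0,0,-55],[0,0,-62],[0,0,-62]],"twist":[0,0,0,0]}' 0.6
python3 -m creep '{"linear":[[0,0,0],[0,0,0],[0,0,0],[0,0,0],[0,0,0],[0,0,0]],"twist":[0,0,0,0,0,0]}' -0.6
```

```text
clock: 3.5
ee_pos: [503.5, 282.2, 29.4]
eef_rot: [[0.251, 0.968, 0.001], [0.968, -0.251, 0.0], [0.0, 0.001, -1.0]]
wrist_force: [0.2, -0.4, 0.3]
gripper_width: 0.799
clock: 4.1
ee_pos: [503.4, 282.2, 29.4]
eef_rot: [[0.25, 0.968, 0.001], [0.968, -0.25, 0.0], [0.001, 0.001, -1.0]]
wrist_force: [-0.6, -0.5, 3.9]
gripper_width: 0.424
```

```bash
python3 -m creep '{"linear":[[0,0,40],[0,0,90],[0,0,140],[5,-40,180],[10,-80,210],[15,-120,210],[20,-160,210],[25,-182,210],[25,-182,210],[25,-182,210]],"twist":[0,0,0,0,0,0,0,0,0,0]}' -1
python3 - <<'E'
from h import *
for n in ("wrist","scene","side"):
    im,d=arm.capture(n);cv2.imwrite(f"pics/{n}3.png",im);np.save(f"pics/{n}3.npy",d)
    if n=="scene": crop(im,235,180,375,300,5,"scene3c.png")
    if n=="side": crop(im,240,120,390,270,4,"side3c.png")
E
```

```text
clock: 5.1
ee_pos: [527.7, 99.8, 238.3]
eef_rot: [[0.252, 0.968, -0.001], [0.968, -0.252, 0.001], [0.0, -0.001, -1.0]]
wrist_force: [-0.0, -0.1, -0.6]
gripper_width: 0.422
```

View pics/wrist3.png

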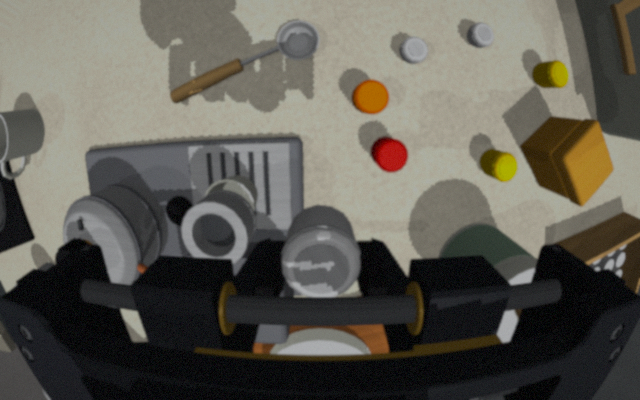

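View pics/scene3c.png

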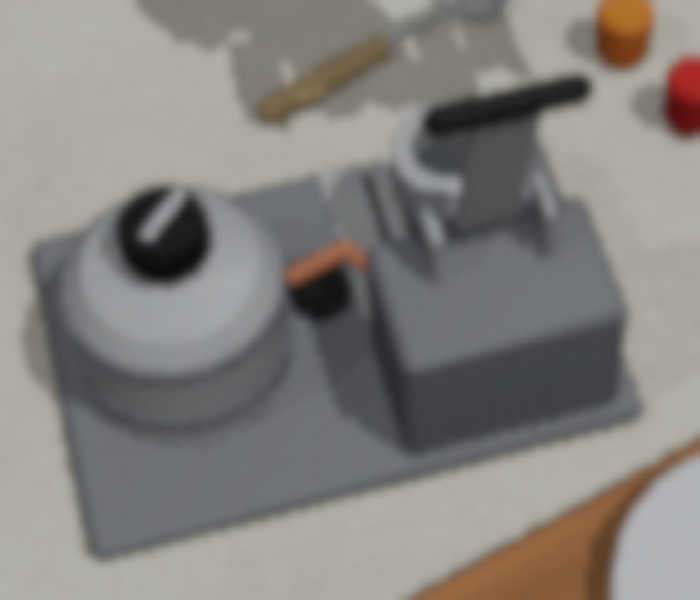

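View pics/side3c.png

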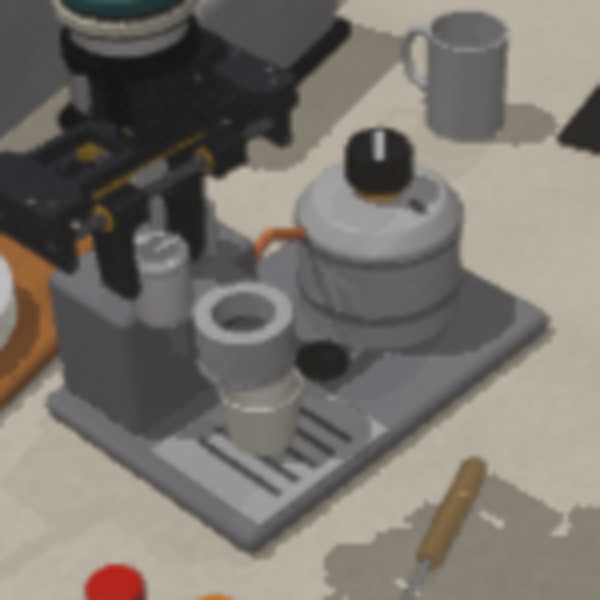

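The tall capsule is held at (320,255) in the wrist picture, with the mouth at about (216,229). The scene crop shows the clamp bar from (432,120) to (585,90), and the cap at (165,225).

Run:
```python
from h import *
np.set_printoptions(precision=1,suppress=True)
def s(x,y): return (240+x/4,120+y/4)
def c(x,y): return (235+x/5,180+y/5)
im=cv2.imread("pics/wrist3.png");
P=tri([ray("side",*s(245,313)),ray("wrist",216,229)]);print("mouth",P, atz("side",*s(245,313),127),atz("wrist",216,229,127))
for n,p in dict(backright=(98,553),backleft=(637,410),frontright=(38,248)).items(): print(n,atz("scene",*c(*p),20))
for n,p in dict(frontleft=(252,545),frontright=(547,318),backleft=(55,402)).items(): print(n,atz("side",*s(*p),20))
print("cap",tri([ray("side",*s(379,146)),ray("scene",*c(164,226))]),atz("side",*s(379,146),165),atz("scene",*c(164,226),165))
for z in(285,295): print("bar",atz("scene",*c(432,120),z),atz("scene",*c(585,90),z))
crop(im,60,150,380,310,2.5,"wrist3c.png")
```

```text
mouth (array([528.9,   3. , 136.8]), [np.float64(2.223028624849276), np.float64(2.2230286248493125)]) [533.7  -8.4 127. ] [533.7  -0.4 127. ]
backright [ 616.3 -276.8   20. ]
backleft [694.1  31.1  20. ]
frontright [ 413.4 -223.6   20. ]
frontleft [475.6  89.3  20. ]
frontright [ 397.3 -221.4   20. ]
backleft [676.1  34.2  20. ]
cap (array([ 526. , -179.9,  160.4]), [np.float64(4.727720456909085), np.float64(4.727720456908944)]) [ 520.6 -178.9  165. ] [ 533.3 -178.1  165. ]
bar [622.6 -63.2 285. ] [645.   10.3 285. ]
bar [629.  -66.9 295. ] [651.1   5.7 295. ]
```

View pics/wrist3c.png

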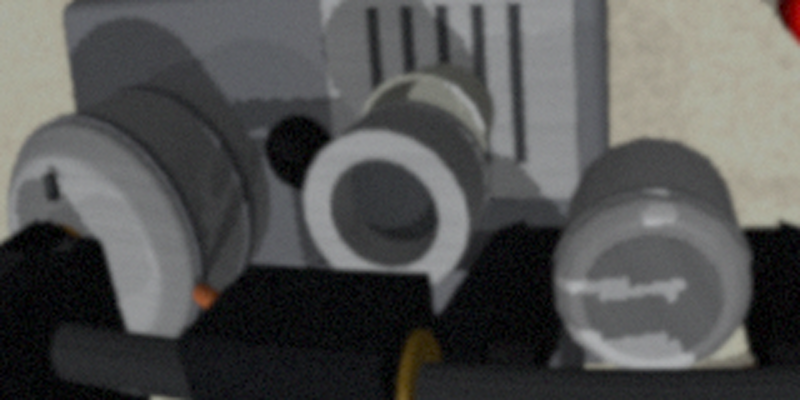

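```bash
python3 - <<'E'
from h import *
np.set_printoptions(precision=1,suppress=True)
print("side pred top",(proj("side",(527.5,100,259.5))-[240,120])*4)
print("scene",proj("scene",(527.5,100,259.5)))
print("wrist pred top", (proj("wrist",(527.5,100,259.5))-[60,150])*2.5)
for z in(127,): print(atz("wrist",214.5,233,z))
def pc(cam,d):
    i=arm.camera_info(cam);E=i["extrinsics"];v,u=np.mgrid[:400,:640];
    P=np.stack([(u-i["cx"])/i["fx"]*d,-(v-i["cy"])/i["fy"]*d,-d],-1);P=P@E[:3,:3].T+E[:3,3];P[d<=0]=np.nan;return P
for cam in("side","scene"):
    P=pc(cam,np.load(f"pics/{cam}3.npy"))
    # cap top: z 158-175 near (525,-178)
    m=(abs(P[...,2]-166)<5)&(np.hypot(P[...,0]-525,P[...,1]+178)<40)
    print(cam,"captop n",m.sum(),np.nanmean(P[m],0),np.nanpercentile(P[m],[2,98],axis=0).ravel())
    m=(abs(P[...,2]-127)<4)&(np.hypot(P[...,0]-535,P[...,1]+4)<45)
    print(cam,"ring n",m.sum(),np.nanmean(P[m],0),np.nanpercentile(P[m],[2,98],axis=0).ravel())
    m=(P[...,2]>230)&(np.hypot(P[...,0]-635,P[...,1]+30)<70)
    if m.any():print(cam,"clamp",m.sum(),np.nanpercentile(P[m],[2,50,98],axis=0))
    m=(abs(P[...,2])<1.5); print("table z",np.nanmedian(P[...,2][abs(P[...,2])<15]))
    m=(abs(P[...,2]-20)<4)&(P[...,0]>380)&(P[...,0]<720)&(P[...,1]>-290)&(P[...,1]<110)
    r=cv2.minAreaRect(P[m][:,:2].astype(np.float32)); print("plate",r)
E
python3 - <<'E'
import sys;sys.path.insert(0,'.')
from h import *
im=cv2.imread("pics/scene3.png");crop(im,300,100,440,220,5,"../..pics/scene3d.png")
E
```

```text
side pred top [148.4 244.2]
scene [355.7 160.6]
wrist pred top [642.2 312.7]
[537.1  -3.3 127. ]
side captop n 139 [ 520.8 -178.2  164.9] [ 500.5 -201.7  161.2  543.2 -157.7  169. ]
side ring n 236 [540.   -8.3 126.6] [505.  -41.7 123.7 574.8  23.6 129.7]
side clamp 3 [[643.1   3.4 291.6]
 [645.5   4.2 291.8]
 [646.7   6.  295.1]]
table z 0.08284081713003388
plate ((561.4243774414062, -75.05905151367188), (355.8979187011719, 330.9720153808594), 6.62983512878418)
scene captop n 196 [ 528.1 -179.1  164. ] [ 506.9 -199.9  161.3  549.9 -157.4  168.7]
scene ring n 102 [540.5 -25.4 125.9] [508.6 -39.6 123.2 571.6   6.7 129.6]
scene clamp 358 [[627.1 -71.3 231.6]
 [638.7 -33.6 297.3]
 [654.4   4.3 304.6]]
table z -1.7399853566635102
plate ((507.41619873046875, -85.65682983398438), (325.42327880859375, 307.519287109375), 75.57722473144531)
```

```bash
python3 -m creep '{"linear":[[3,-35,0],[7,-70,0],[10,-95,-10],[10.5,-103,-30],[10.5,-103,-40],[10.5,-103,-40]],"twist":[0,0,0,0,0,0]}'
python3 - <<'E'
from h import *
for n in ("wrist","side"):
    im,d=arm.capture(n);cv2.imwrite(f"pics/{n}4.png",im);np.save(f"pics/{n}4.npy",d)
    if n=="side": crop(im,240,120,390,270,4,"side4c.png")
    else:
        print(arm.sense()["ee_pos"])
        th=np.linspace(0,2*np.pi,80);T=(538,-3.5)
        for z,r,c,P in[(127,34,(0,255,0),T),(127,22,(0,255,0),T),(170,15,(0,0,255),T),(220,19,(255,0,0),T)]:
            for t in th:
                a=proj("wrist",(P[0]+r*np.cos(t),P[1]+r*np.sin(t),z)); cv2.circle(im,(int(a[0]),int(a[1])),0,c,-1)
        crop(im,220,100,420,320,3,"wrist4c.png")
E
```

```text
clock: 5.85
ee_pos: [537.0, -1.9, 196.5]
eef_rot: [[0.25, 0.968, -0.004], [0.968, -0.25, 0.001], [-0.0, -0.004, -1.0]]
wrist_force: [-0.5, 0.3, -0.7]
gripper_width: 0.42
[537.75715795  -1.82280159 197.73702864]
```

View pics/wrist4c.png

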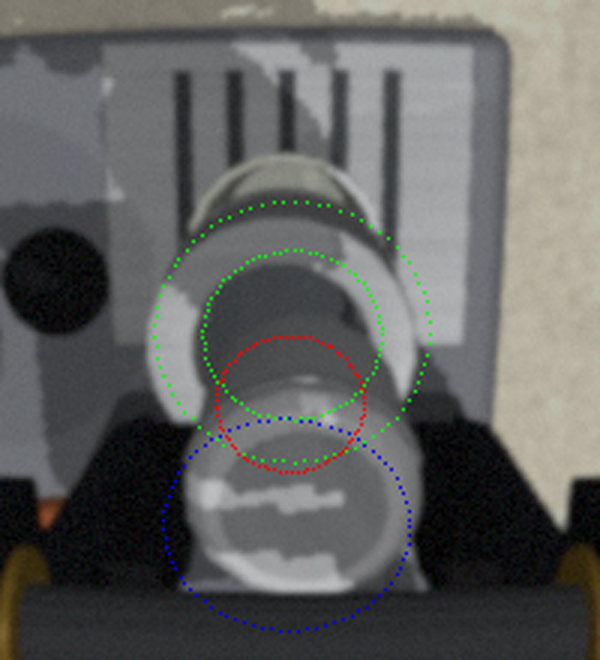

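View pics/side4c.png

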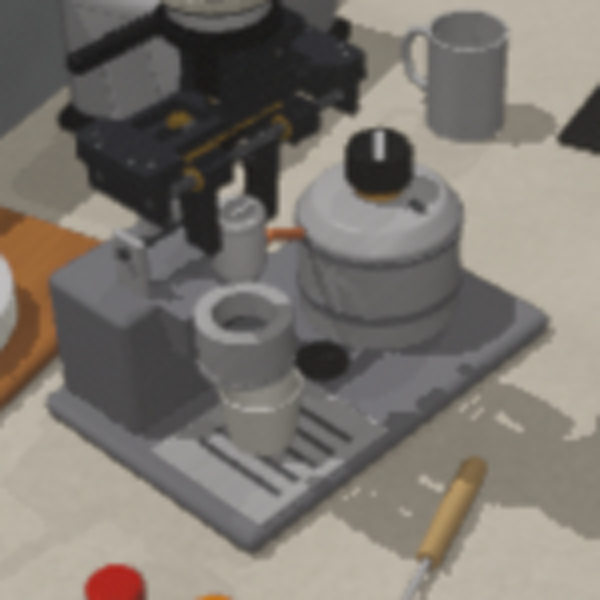

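```bash
python3 - <<'E'
from h import *
np.set_printoptions(precision=1,suppress=True)
C=np.array([537.5,-2.,0])
def s(x,y): return np.array((240+x/4,120+y/4))
top=proj("side",C+[0,0,218.5]);print("pred top",(top-[240,120])*4)
b=s(241,212)-top;print("bias px",b)
m=atz("side",*(s(245,313)-b),127);print("mouth corrected",m)
cm=atz("side",*(s(379,146)-b),165);print("cap corr",cm)
E
python3 - <<'E'
import sys;sys.path.insert(0,'.')
from h import *
im=cv2.imread("pics/side4.png");crop(im,280,160,320,215,12,"side4d.png")
E
```

```text
pred top [228.1 206.3]
bias px [3.2 1.4]
mouth corrected [544.7  -9.6 127. ]
cap corr [ 532.4 -181.2  165. ]
```

View pics/side4d.png

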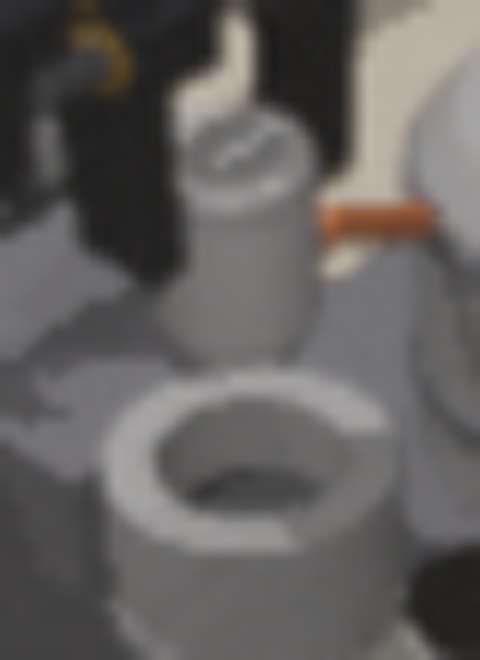

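```bash
python3 -m creep '{"linear":[[3,-4,0],[6,-7,-15],[6,-7,-30],[6,-7,-30]],"twist":[0,0,0,0]}'
python3 - <<'E'
from h import *
for n in ("wrist","side"):
    im,d=arm.capture(n);cv2.imwrite(f"pics/{n}5.png",im)
    if n=="side": crop(im,270,150,330,215,10,"side5c.png")
    else: crop(im,220,100,420,320,3,"wrist5c.png")
E
```

```text
clock: 6.35
ee_pos: [542.3, -9.9, 165.3]
eef_rot: [[0.25, 0.968, -0.006], [0.968, -0.25, 0.0], [-0.001, -0.006, -1.0]]
wrist_force: [-0.8, -0.4, 0.1]
gripper_width: 0.419
```

View pics/wrist5c.png

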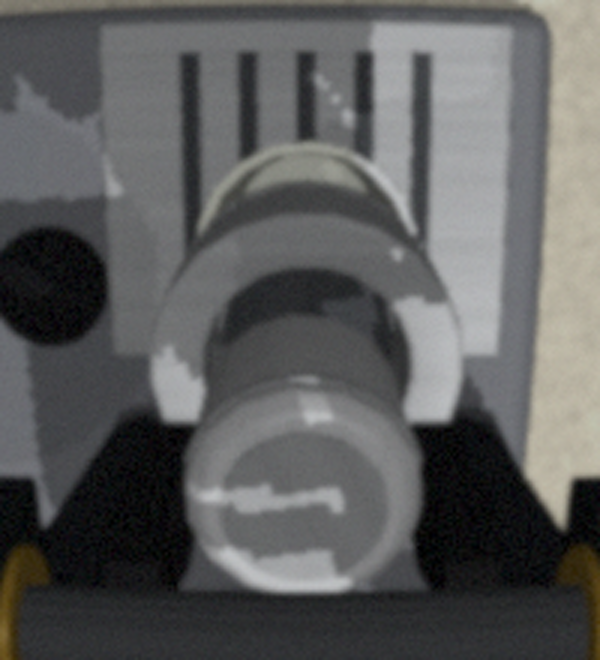

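View pics/side5c.png

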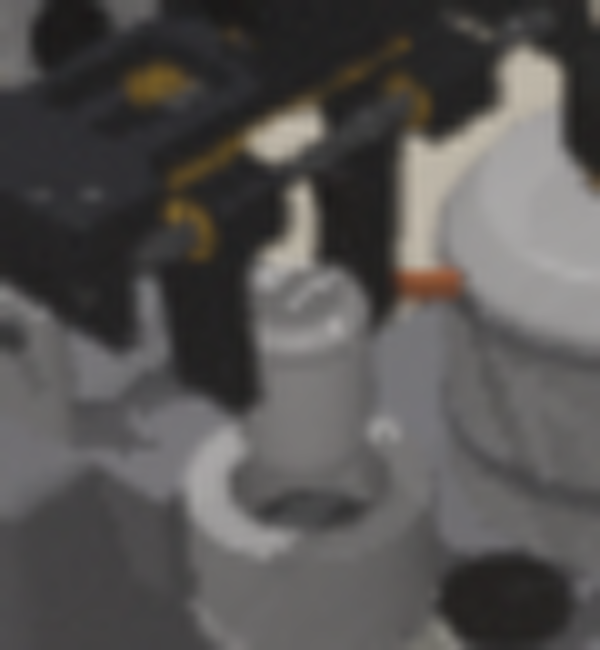

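```bash
python3 -m creep '{"linear":[[0,0,-8],[0,0,-14],[0,0,-14]],"twist":[0,0,0]}'
python3 - <<'E'
from h import *
for n in ("wrist","side"):
    im,d=arm.capture(n);cv2.imwrite(f"pics/{n}6.png",im)
    if n=="side": crop(im,270,150,330,215,10,"side6c.png")
    else: crop(im,220,100,420,320,3,"wrist6c.png")
E
```

```text
clock: 6.75
ee_pos: [543.7, -10.0, 153.6]
eef_rot: [[0.25, 0.968, -0.002], [0.968, -0.25, 0.0], [-0.0, -0.002, -1.0]]
wrist_force: [0.5, -0.8, -1.0]
gripper_width: 0.418
```

View pics/wrist6c.png

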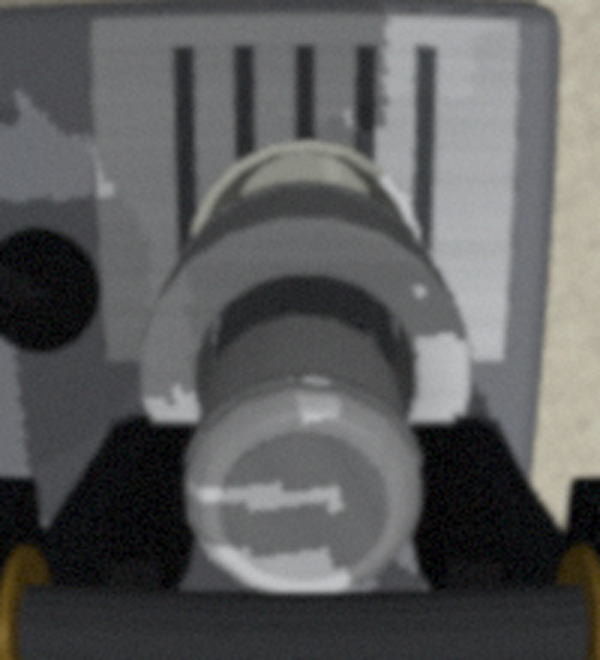

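View pics/side6c.png

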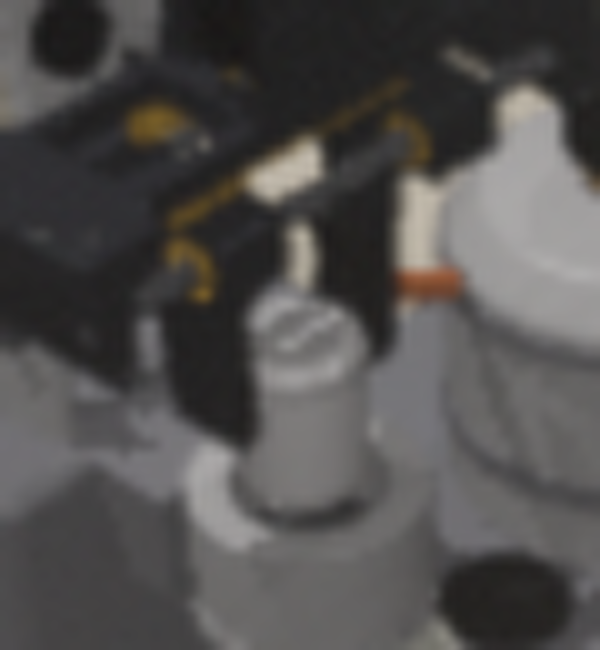

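```bash
python3 -m creep '{"linear":[[0,0,-4],[0,0,-8],[0,0,-8]],"twist":[0,0,0]}'
```

```text
clock: 7.15
ee_pos: [544.0, -10.0, 146.0]
eef_rot: [[0.25, 0.968, -0.001], [0.968, -0.25, 0.0], [-0.0, -0.001, -1.0]]
wrist_force: [-0.5, -0.4, -0.3]
gripper_width: 0.419
```

```bash
python3 -m creep '{"linear":[[0,0,-4],[0,0,-7],[0,0,-9],[0,0,-9]],"twist":[0,0,0,0]}'
python3 - <<'E'
from h import *
for n in ("wrist","side"):
    im,d=arm.capture(n);cv2.imwrite(f"pics/{n}7.png",im)
    if n=="side": crop(im,270,150,330,215,8,"side7c.png")
    else: crop(im,220,100,420,320,2.5,"wrist7c.png")
E
```

```text
clock: 7.55
ee_pos: [544.2, -10.0, 137.2]
eef_rot: [[0.25, 0.968, -0.001], [0.968, -0.25, 0.0], [-0.0, -0.001, -1.0]]
wrist_force: [-0.7, -0.9, -1.5]
gripper_width: 0.419
```

View pics/wrist7c.png

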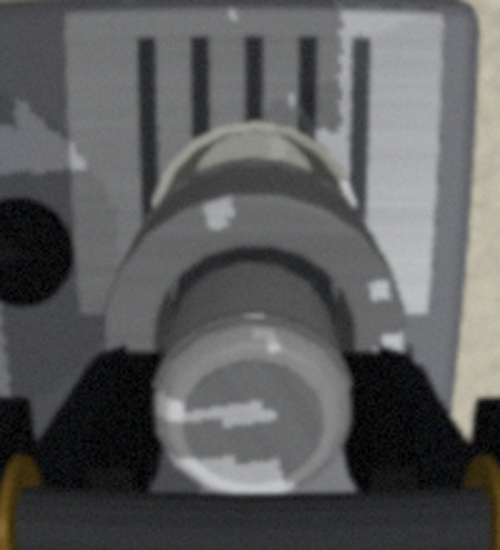

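View pics/side7c.png

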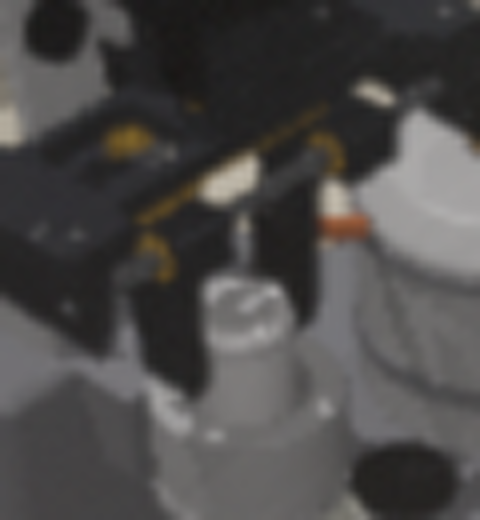

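```bash
python3 -m creep '{"linear":[[0,0,-1],[0,0,-1]],"twist":[0,0]}'
python3 -m creep '{"linear":[[0,0,0],[0,0,0],[0,0,0],[0,0,0]],"twist":[0,0,0,0]}' 0.4
```

```text
clock: 7.85
ee_pos: [544.5, -10.0, 136.7]
eef_rot: [[0.25, 0.968, 0.0], [0.968, -0.25, 0.0], [0.0, 0.0, -1.0]]
wrist_force: [-0.2, -0.2, -0.5]
gripper_width: 0.416
clock: 8.25
ee_pos: [544.6, -10.0, 136.8]
eef_rot: [[0.25, 0.968, 0.0], [0.968, -0.25, -0.0], [0.0, 0.0, -1.0]]
wrist_force: [-0.6, 0.3, -0.2]
gripper_width: 0.694
```

Capsule released. Next I'll raise the gripper, cross over the clamp and come down behind the bar with closed fingers.

```bash
python3 -m creep '{"linear":[[0,0,30],[0,0,75],[0,0,120],[0,0,165],[0,0,210],[0,0,212],[40,-10,212],[80,-20,212],[120,-30,212],[130,-33,212],[130,-33,212],[130,-33,212]],"twist":[0,0,0,0,0,0,0,0,0,0,0,0]}' 0.4
python3 - <<'E'
from h import *
for n in ("wrist","side","scene"):
    im,d=arm.capture(n);cv2.imwrite(f"pics/{n}8.png",im);np.save(f"pics/{n}8.npy",d)
    if n=="side": crop(im,240,100,390,250,4,"side8c.png")
E
```

```text
clock: 9.45
ee_pos: [673.6, -42.8, 348.0]
eef_rot: [[0.25, 0.968, -0.002], [0.968, -0.25, 0.0], [-0.0, -0.002, -1.0]]
wrist_force: [-0.4, 0.6, -0.3]
gripper_width: 0.701
```

View pics/wrist8.png

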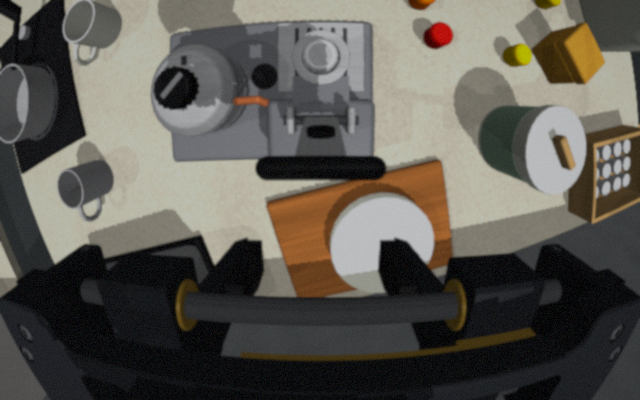

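View pics/side8c.png

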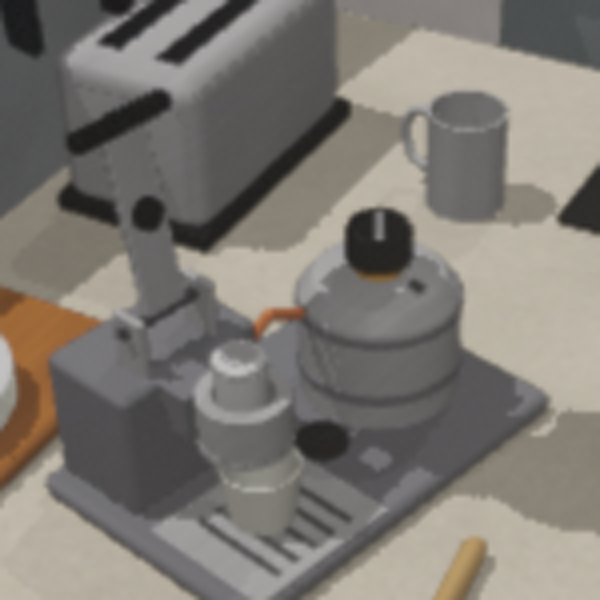

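Run:
```python
from h import *
np.set_printoptions(precision=1,suppress=True)
b=np.array([3.5,1.6])
R=np.array([[.968,-.25],[.25,.968]])
T=arm.sense()["ee_pos"]
bar=tri([ray("side",*(np.array([270,130.5])-b)),ray("wrist",321,167)]);print("bar",bar)
print("bar@297",atz("wrist",321,167,297), "rel TCP (mx,my)",R@(atz("wrist",321,167,297)-T)[:2])
ct=np.array([240+379/4,100+232/4])
print("cap",tri([ray("side",*(ct-b)),ray("wrist",178,89)]),atz("side",*(ct-b),165),atz("wrist",178,89,165))
print("capsule top",atz("wrist",321,54,157))
```

```text
bar (array([639.4, -31. , 301.3]), [np.float64(2.3967226469997254), np.float64(2.39672264699978)])
bar@297 [638.1 -32.5 297. ] rel TCP (mx,my) [-36.8   1. ]
cap (array([ 530.2, -172.1,  165.3]), [np.float64(1.8364756858883036), np.float64(1.8364756858883655)]) [ 529.8 -174.7  165. ] [ 531.5 -170.7  165. ]
capsule top [542.1  -7.6 157. ]
```

```bash
python3 -m creep '{"linear":[[0,0,0],[0,0,0],[0,0,0],[0,0,-20],[0,0,-45],[0,0,-69],[0,0,-69]],"twist":[0,0,0,0,0,0,0]}' -1
python3 -m creep '{"linear":[[-9,2,0],[-19,5,0],[-32,8,0],[-44,11.4,0],[-59.5,15.4,-1],[-74,19,-3],[-74,19,-3]],"twist":[0,0,0,0,0,0,0]}'
python3 - <<'E'
from h import *
im,d=arm.capture("side");cv2.imwrite(f"pics/side9.png",im);crop(im,240,80,390,230,4,"side9c.png")
E
```

```text
clock: 10.3
ee_pos: [672.1, -42.8, 275.1]
eef_rot: [[0.25, 0.968, -0.008], [0.968, -0.25, 0.001], [-0.001, -0.008, -1.0]]
wrist_force: [-0.2, -0.7, -0.9]
gripper_width: 0.086
clock: 11.0
ee_pos: [598.4, -23.3, 277.5]
eef_rot: [[0.25, 0.968, -0.0], [0.968, -0.25, 0.0], [0.0, -0.0, -1.0]]
wrist_force: [0.1, 0.1, 0.2]
gripper_width: 0.005
```

View pics/side9c.png

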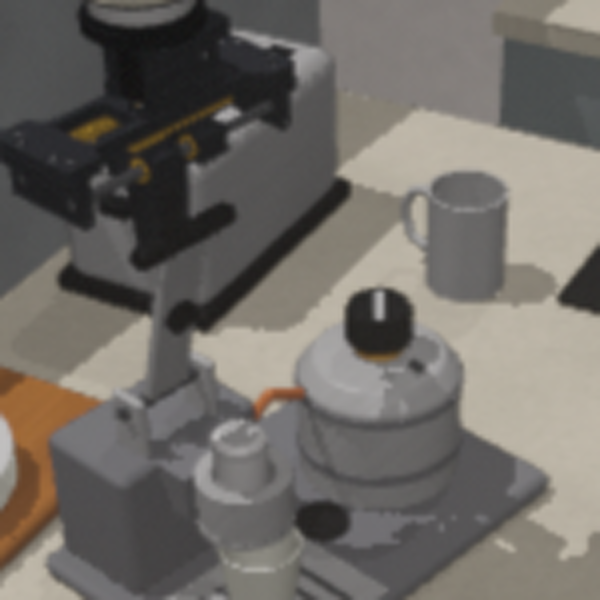

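```bash
python3 -m creep '{"linear":[[-14.5,3.8,-5],[-29,7.5,-10.5],[-41.6,10.8,-19],[-53.7,13.9,-28.5],[-64,16.5,-40],[-73,18.9,-53],[-80,20.8,-67],[-86,22.2,-81],[-86,22.2,-81]],"twist":[0,0,0,0,0,0,0,0,0]}'
python3 - <<'E'
from h import *
im,d=arm.capture("side");cv2.imwrite(f"pics/side10.png",im);crop(im,240,80,390,230,4,"side10c.png")
E
```

```text
clock: 11.95
ee_pos: [512.3, -1.6, 193.0]
eef_rot: [[0.25, 0.968, -0.005], [0.968, -0.25, 0.0], [-0.001, -0.005, -1.0]]
wrist_force: [0.2, 0.1, 1.1]
gripper_width: 0.001
```

View pics/side10c.png

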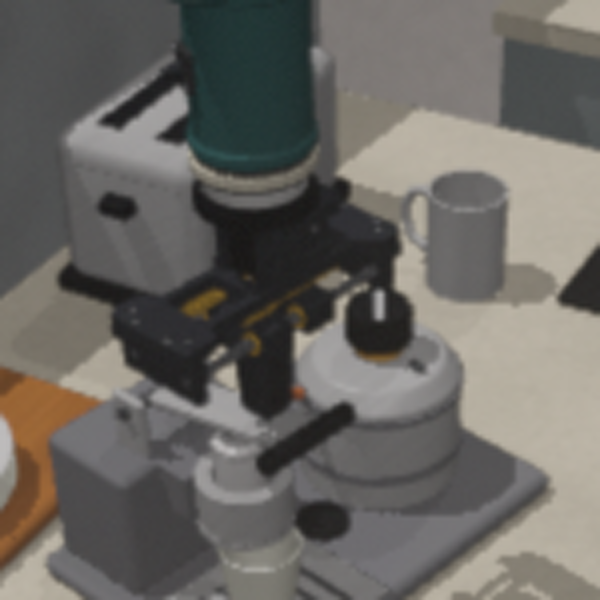

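```bash
python3 -m creep '{"linear":[[-2,0.5,-8],[-4,1,-16],[-5,1.2,-22],[-5,1.2,-22]],"twist":[0,0,0,0]}'
python3 -m creep '{"linear":[[0,0,-2],[0,0,-4],[0,0,-6],[0,0,-6]],"twist":[0,0,0,0]}'
```

```text
clock: 12.4
ee_pos: [509.1, -0.6, 172.9]
eef_rot: [[0.25, 0.968, -0.001], [0.968, -0.25, 0.0], [-0.0, -0.001, -1.0]]
wrist_force: [-0.4, -0.0, 1.3]
gripper_width: 0.005
clock: 12.8
ee_pos: [509.4, -0.6, 167.6]
eef_rot: [[0.25, 0.968, -0.0], [0.968, -0.25, 0.0], [-0.0, -0.0, -1.0]]
wrist_force: [-1.2, 0.7, 1.5]
gripper_width: 0.005
```

```bash
python3 -m creep '{"linear":[[0,0,-2],[0,0,-4],[0,0,-4]],"twist":[0,0,0]}'
python3 -m creep '{"linear":[[0,0,-2],[0,0,-3],[0,0,-3]],"twist":[0,0,0]}'
```

```text
clock: 13.1
ee_pos: [509.4, -0.6, 163.5]
eef_rot: [[0.25, 0.968, -0.0], [0.968, -0.25, 0.0], [0.0, -0.0, -1.0]]
wrist_force: [-1.3, -0.3, 3.1]
gripper_width: 0.005
clock: 13.4
ee_pos: [509.5, -0.6, 163.2]
eef_rot: [[0.25, 0.968, 0.0], [0.968, -0.25, 0.0], [0.0, 0.0, -1.0]]
wrist_force: [-8.0, 0.9, 17.0]
gripper_width: 0.006
```

Run:
```python
from h import *
im,d=arm.capture("side");cv2.imwrite(f"pics/side11.png",im);crop(im,240,80,390,230,4,"side11c.png")
```

```text
(no output)
```

View pics/side11c.png

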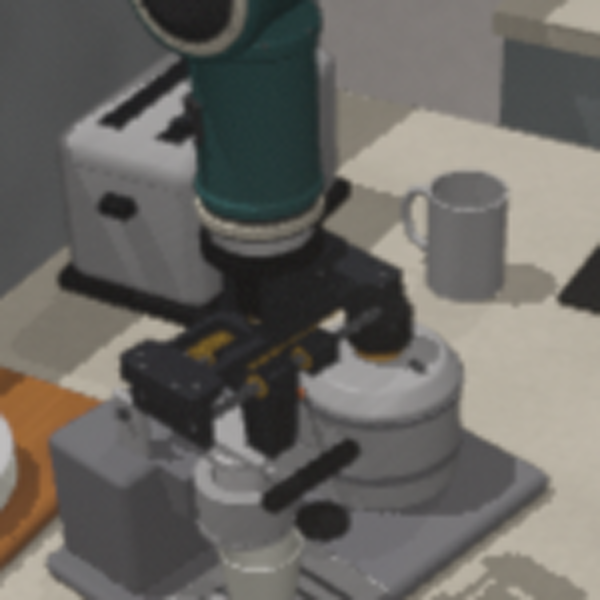

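The force rises sharply at z=163, so the clamp is on its stop. I'll retreat, look, and check the q6 range.

```bash
python3 -m creep '{"linear":[[0,0,20],[0,0,60],[0,0,100],[5,-40,110],[10,-80,110],[15,-120,110],[20,-160,110],[22,-173,110],[22,-173,110]],"twist":[0,0,0,0,0,0,0,0,0]}' 0.8
python3 - <<'E'
from h import *
print(arm.sense()["q"].round(1))
for n in ("wrist","side"):
    im,d=arm.capture(n);cv2.imwrite(f"pics/{n}12.png",im)
    if n=="side": crop(im,240,80,390,230,4,"side12c.png")
E
```

```text
clock: 14.35
ee_pos: [531.6, -175.1, 270.0]
eef_rot: [[0.253, 0.967, -0.0], [0.967, -0.253, 0.0], [0.0, -0.0, -1.0]]
wrist_force: [-0.5, 0.8, 0.7]
gripper_width: 0.797
[-20.8   1.6 104.    0.   74.5 -96.1]
```

View pics/wrist12.png

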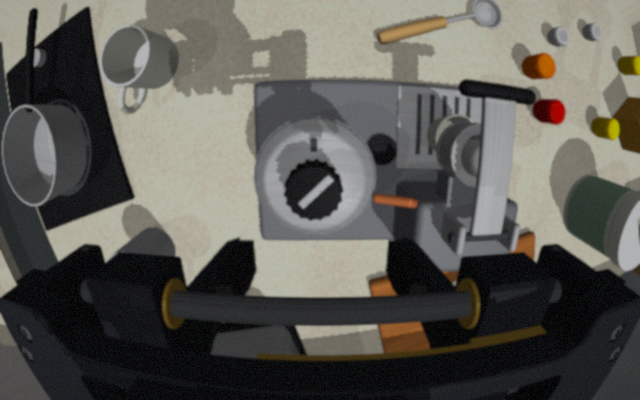

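View pics/side12c.png

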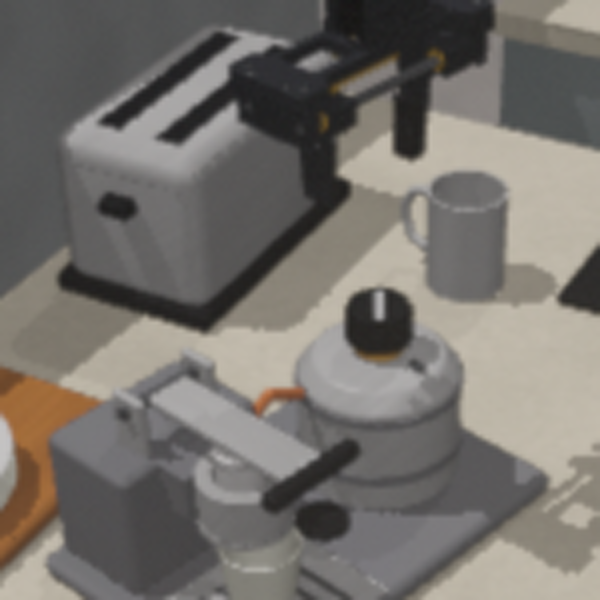

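The side crop shows the clamp shut and level on the capsule. In the wrist picture the cap top is at (313,190).

Run:
```python
from h import *
np.set_printoptions(precision=1,suppress=True)
im=cv2.imread("pics/wrist12.png")
print(atz("wrist",314,190,165))
th=np.linspace(0,2*np.pi,80)
for T,c in(((531,-174),(0,255,0)),):
  for t in th:
    a=proj("wrist",(T[0]+24*np.cos(t),T[1]+24*np.sin(t),165)); cv2.circle(im,(int(a[0]),int(a[1])),0,c,-1)
crop(im,250,130,380,240,6,"wrist12c.png")
```

```text
[ 522.8 -175.5  165. ]
```

View pics/wrist12c.png

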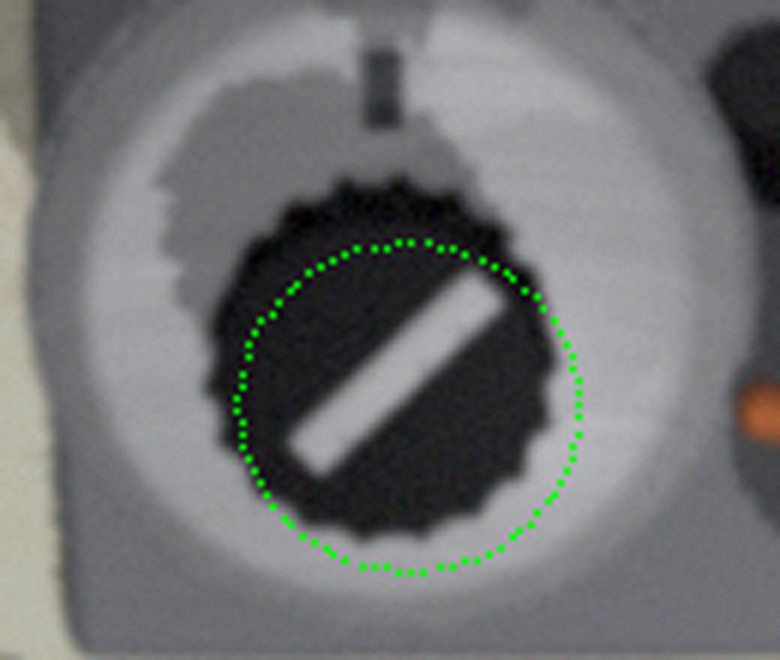

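```bash
python3 -m creep '{"linear":[[-3,-2,-40],[-3,-2,-75],[-3,-2,-90],[-3,-2,-90]],"twist":[0,0,0,0]}'
python3 - <<'E'
from h import *
np.set_printoptions(precision=1,suppress=True)
im,d=arm.capture("wrist");cv2.imwrite("pics/wrist13.png",im);print(arm.sense()["ee_pos"])
th=np.linspace(0,2*np.pi,80)
for T,c in(((528.5,-177),(0,255,0)),):
  for t in th:
    a=proj("wrist",(T[0]+24*np.cos(t),T[1]+24*np.sin(t),165)); cv2.circle(im,(int(a[0]),int(a[1])),0,c,-1)
crop(im,190,130,450,310,3,"wrist13c.png")
E
```

```text
clock: 14.85
ee_pos: [526.6, -173.5, 177.9]
eef_rot: [[0.249, 0.969, -0.005], [0.969, -0.249, 0.002], [0.001, -0.006, -1.0]]
wrist_force: [0.5, 0.6, 0.9]
gripper_width: 0.897
[ 528.  -174.3  180.1]
```

View pics/wrist13c.png

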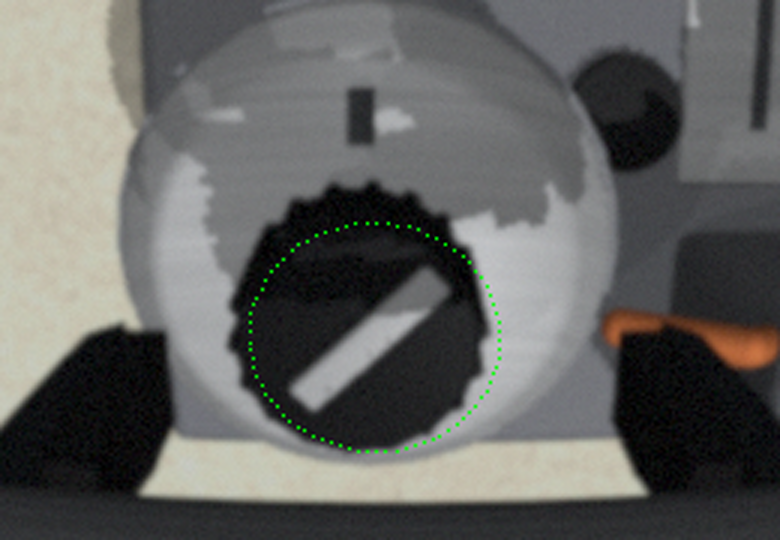

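```bash
python3 -m creep '{"linear":[[1,-5,0],[1,-5,-20],[1,-5,-38],[1,-5,-42],[1,-5,-42]],"twist":[0,0,0,0,0]}' 0.6
python3 -m creep '{"linear":[[0,0,0],[0,0,0],[0,0,0],[0,0,0]],"twist":[0,0,0,0]}' 0.2
python3 - <<'E'
from h import *
im,d=arm.capture("wrist");cv2.imwrite("pics/wrist14.png",im);s=arm.sense();print(s["ee_pos"])
crop(im,190,130,450,310,3,"wrist14c.png")
E
```

```text
clock: 15.4
ee_pos: [530.1, -180.9, 139.6]
eef_rot: [[0.25, 0.968, 0.001], [0.968, -0.25, -0.0], [-0.0, 0.001, -1.0]]
wrist_force: [-0.4, 0.8, 0.5]
gripper_width: 0.799
clock: 15.8
ee_pos: [529.9, -180.8, 139.4]
eef_rot: [[0.25, 0.968, 0.001], [0.968, -0.25, -0.0], [-0.0, 0.001, -1.0]]
wrist_force: [0.4, 0.3, -0.1]
gripper_width: 0.599
[ 529.72049793 -180.68697543  139.13381547]
```

View pics/wrist14c.png

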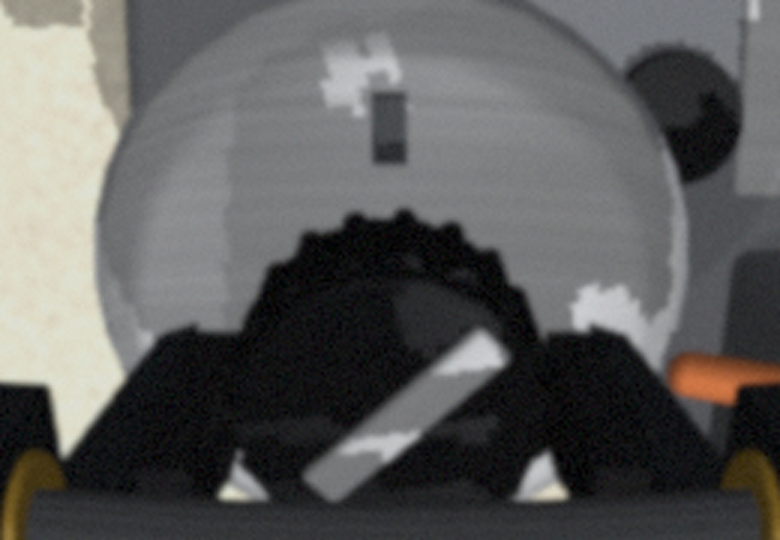

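```bash
python3 -m creep '{"linear":[[0,0,0],[0,0,0],[0,0,0],[0,0,0]],"twist":[0,0,0,0]}' -0.6
python3 -c "
from h import *
s=arm.sense();print(s['wrist_force'].round(1),s['ft_torque'].round(3),s['ee_pos'].round(1),s['q'].round(1))"
```

```text
clock: 16.25
ee_pos: [529.5, -181.2, 138.9]
eef_rot: [[0.25, 0.968, 0.0], [0.968, -0.25, -0.001], [-0.001, 0.0, -1.0]]
wrist_force: [-2.0, -3.7, 2.1]
gripper_width: 0.536
[-2.  -3.7  2.1] [-0.513  0.182  0.027] [ 529.5 -181.2  138.9] [-2.14e+01  7.50e+00  1.12e+02 -1.00e-01  6.05e+01 -9.69e+01]
```

```bash
cat > t.py <<'E'
from h import *
s=arm.sense();R=s["eef_rot"];print("ang",np.degrees(np.arctan2(R[1,0],R[0,0])).round(2),"F",s['wrist_force'].round(1),"T",s['ft_torque'].round(3),"q6",s['q'][5].round(1),s['clock'])
E
python3 t.py
python3 -m creep '{"linear":[[0,0,0],[0,0,0],[0,0,0]],"twist":[-7,-14,-21]}' >/dev/null; python3 t.py
python3 -m creep '{"linear":[[0,0,0],[0,0,0]],"twist":[-7,-14]}' >/dev/null; python3 t.py
python3 - <<'E'
from h import *
im,d=arm.capture("wrist");cv2.imwrite("pics/wrist15.png",im);crop(im,190,130,450,310,3,"wrist15c.png")
E
```

```text
ang 75.5 F [-2.  -3.7  2.1] T [-0.513  0.182  0.027] q6 -96.9 16.25
ang 54.28 F [ -4.8 -10.8   2.8] T [-1.598  0.782  0.185] q6 -75.6 16.55
ang 40.3 F [ -8.3 -13.2   4.2] T [-1.929  1.165  0.15 ] q6 -61.6 16.75
```

View pics/wrist15c.png

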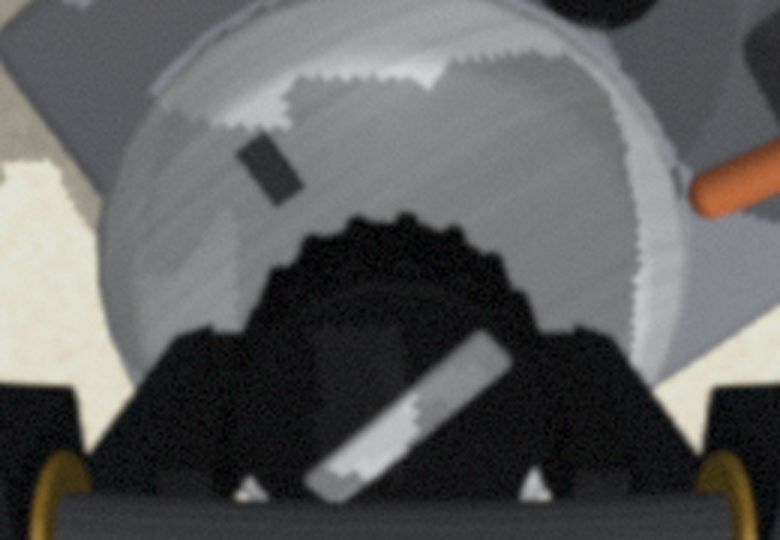

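```bash
python3 -m creep '{"linear":[[-0.6,-1,0],[-1,-2,0]],"twist":[0,0]}' >/dev/null; python3 t.py
python3 -m creep '{"linear":[[0,0,0],[0,0,0]],"twist":[-7,-14]}' >/dev/null; python3 t.py
```

```text
ang 40.47 F [-2.  -3.6  3.2] T [-0.469  0.361 -0.004] q6 -62.1 17.0
ang 26.27 F [-7.3 -9.1  4.3] T [-1.308  1.169  0.17 ] q6 -47.8 17.2
```

```bash
python3 -m creep '{"linear":[[-0.5,-0.5,0],[-1,-1,0]],"twist":[-7,-12]}' >/dev/null; python3 t.py
python3 -m creep '{"linear":[[0,0,0],[0,0,0]],"twist":[-3,-6]}' >/dev/null; python3 t.py
python3 -m creep '{"linear":[[0,0,0],[0,0,0]],"twist":[-3,-6]}' >/dev/null; python3 t.py
```

```text
ang 14.3 F [-6.7 -5.1  4. ] T [-0.766  0.918  0.392] q6 -36.0 17.4
ang 8.43 F [-8.1 -6.4  6.3] T [-0.936  1.303  0.201] q6 -30.1 17.6
ang 2.43 F [-10.8  -6.    8.1] T [-0.917  1.575  0.173] q6 -24.1 17.8
```

```bash
cat > t2.py <<'E'
from h import *
s0=arm.sense();im,d=arm.capture("wrist");s=arm.sense();R=s["eef_rot"];print("ang",np.degrees(np.arctan2(R[1,0],R[0,0])).round(2),"F",s['wrist_force'].round(1),"Tz",s0['ft_torque'][2].round(3),s['ft_torque'][2].round(3),"tau6",s0['tau'][5].round(3),s['tau'][5].round(3),s['clock'])
import sys;cv2.imwrite(f"pics/{sys.argv[1]}.png",im);crop(im,190,130,450,310,3,sys.argv[1]+"c.png")
E
python3 t2.py a1
python3 -m creep '{"linear":[[-1,-0.5,0],[-1.5,-1,0]],"twist":[0,0]}' >/dev/null; python3 t2.py a2
for k in 1; do python3 -m creep '{"linear":[[0,0,0]],"twist":[-4]}' >/dev/null; python3 t2.py a3; done
python3 -m creep '{"linear":[[0,0,0]],"twist":[-4]}' >/dev/null; python3 t2.py a4
python3 -m creep '{"linear":[[0,0,0]],"twist":[-4]}' >/dev/null; python3 t2.py a5
```

```text
ang 2.3 F [-8.9 -7.1  5.9] Tz 0.173 -0.013 tau6 -0.37 0.1 17.85
ang 2.48 F [-5.  -2.8  4.4] Tz -0.018 -0.065 tau6 -0.023 -0.055 18.1
ang -1.8 F [-6.1 -2.4  5.9] Tz 0.138 -0.086 tau6 -0.993 -0.025 18.25
ang -5.8 F [-7.9 -3.2  6.5] Tz 0.122 -0.046 tau6 -0.906 -0.035 18.4
ang -9.8 F [-7.  -3.7  6.6] Tz 0.122 -0.074 tau6 -0.903 -0.024 18.55
```

View pics/a1c.png

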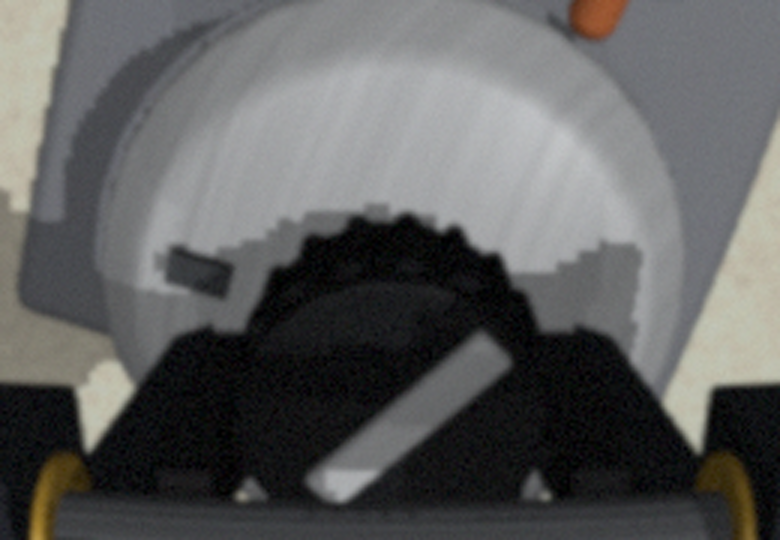

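View pics/a5c.png

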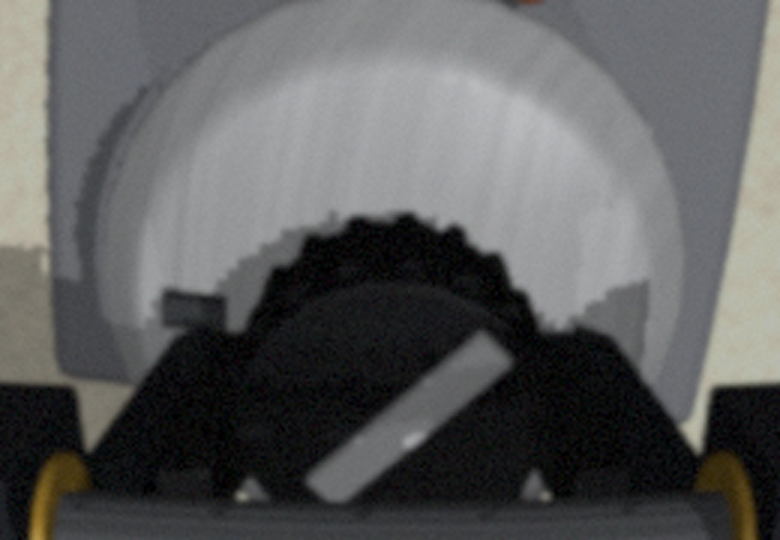

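```bash
for i in b1; do
python3 -m creep '{"linear":[[0,0,0]],"twist":[-4]}' >/dev/null; python3 t2.py b1
python3 -m creep '{"linear":[[-0.5,-0.5,0]],"twist":[-4]}' >/dev/null; python3 t2.py b2
python3 -m creep '{"linear":[[0,0,0]],"twist":[-4]}' >/dev/null; python3 t2.py b3
python3 -m creep '{"linear":[[-0.5,0,0]],"twist":[-4]}' >/dev/null; python3 t2.py b4
done
```

```text
ang -13.77 F [-8.5 -2.7  7.9] Tz 0.347 0.099 tau6 -0.759 0.155 18.7
ang -17.78 F [-8.  -1.5  7.8] Tz 0.313 0.044 tau6 -0.705 0.122 18.85
ang -21.79 F [-9.5 -1.5  8.4] Tz 0.158 -0.042 tau6 -0.868 0.038 19.0
ang -25.8 F [-8.6 -0.4  8.3] Tz 0.233 -0.061 tau6 -0.821 0.011 19.15
```

```bash
python3 -m creep '{"linear":[[0,0,0]],"twist":[-3]}' >/dev/null; python3 t2.py c1
python3 -m creep '{"linear":[[0,0,0]],"twist":[-3]}' >/dev/null; python3 t2.py c2
```

```text
ang -28.72 F [-9.9 -0.2  8.9] Tz 0.15 -0.07 tau6 -0.606 0.029 19.3
ang -31.72 F [-10.8   0.    9.2] Tz 0.091 -0.027 tau6 -0.64 0.02 19.45
```

```bash
python3 -m creep '{"linear":[[-1,0,0],[-1.5,0,-1]],"twist":[0,0]}' >/dev/null; python3 t2.py c3
python3 -m creep '{"linear":[[0,0,0],[0,0,0],[0,0,0],[0,0,0],[0,0,0]],"twist":[0,0,0,0,0]}' 0.6; python3 t2.py c4
```

```text
ang -31.52 F [-8.4  1.1 11. ] Tz -0.001 -0.02 tau6 -0.037 -0.047 19.7
clock: 20.2
ee_pos: [523.5, -185.0, 137.4]
eef_rot: [[0.853, -0.522, -0.0], [-0.522, -0.853, 0.0], [-0.0, -0.0, -1.0]]
wrist_force: [0.6, -0.4, 0.2]
gripper_width: 0.796
ang -31.5 F [0.2 0.7 0. ] Tz -0.023 -0.018 tau6 0.0 0.0 20.25
```

View pics/c3c.png

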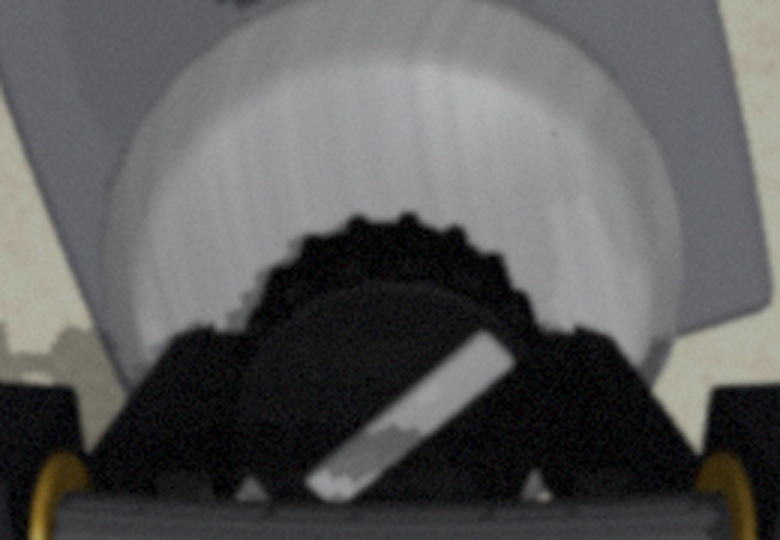

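View pics/c4c.png

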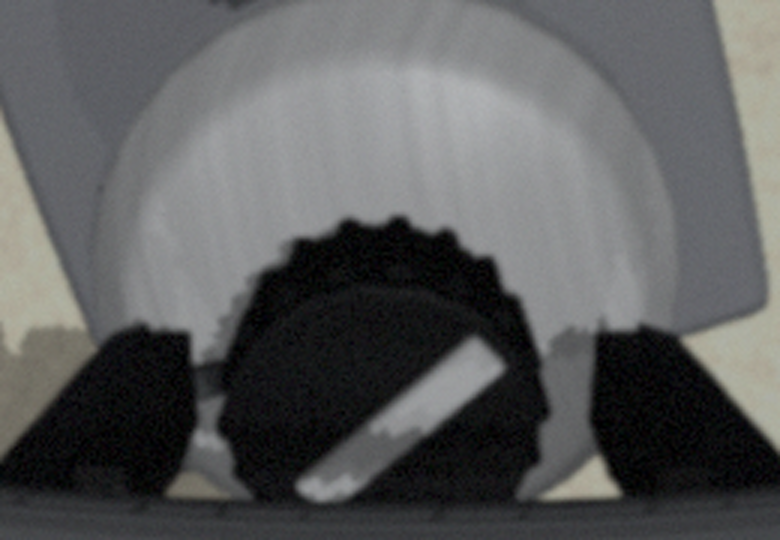

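No pad slip: the ridge kept its angle to the fingers through the whole 107° turn. I'll rise clear and make the final checks.

```bash
python3 -m creep '{"linear":[[0,0,20],[0,0,60],[0,0,110],[0,-30,150],[0,-60,150],[0,-90,150],[0,-100,150],[0,-100,150]],"twist":[0,0,0,0,0,0,0,0]}'
python3 - <<'E'
from h import *
for n in ("wrist","side","scene"):
    im,d=arm.capture(n);cv2.imwrite(f"pics/{n}20.png",im)
    if n=="side": crop(im,200,120,400,370,2.4,"side20c.png")
    if n=="scene": crop(im,235,140,475,300,3.3,"scene20c.png")
E
```

```text
clock: 21.05
ee_pos: [523.2, -286.0, 287.1]
eef_rot: [[0.852, -0.524, -0.001], [-0.524, -0.852, 0.001], [-0.001, -0.0, -1.0]]
wrist_force: [0.6, 0.6, -1.1]
gripper_width: 0.803
```

View pics/side20c.png

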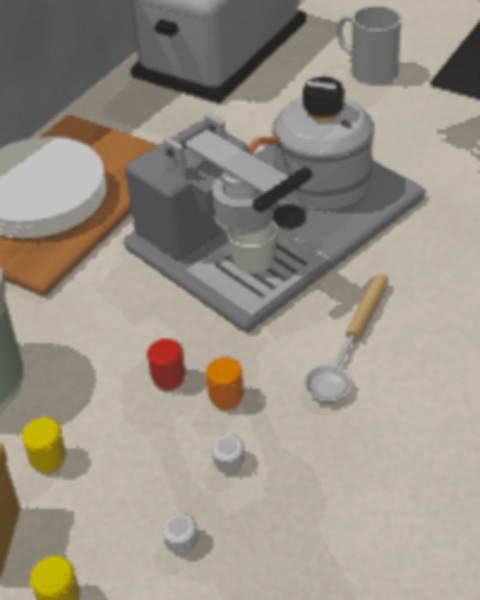

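View pics/scene20c.png

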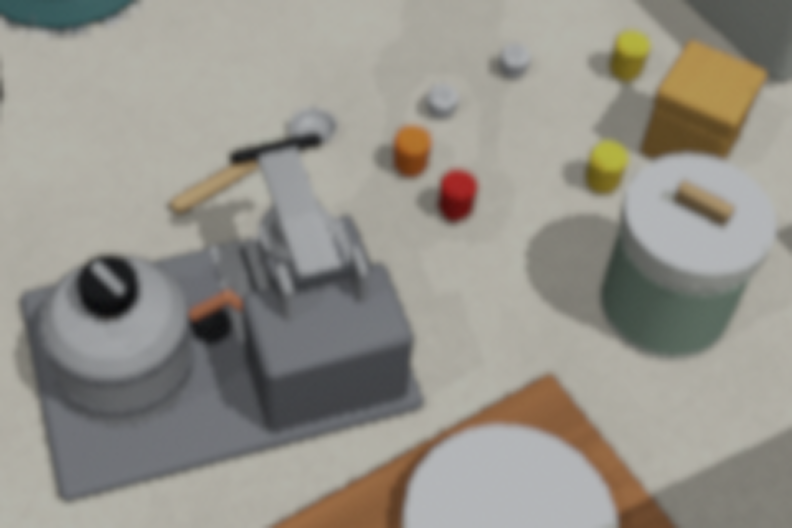

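The side and scene crops show the clamp level over the capsule, the cap ridge turned, and everything else in place. Handing in.

```bash
python3 -c "
from station import arm
print(arm.close_job(), arm.sense()['clock'])"
```

```text
the job is handed in; nothing more can be done
the job is handed in; nothing more can be done
```

The job is handed in, at about 21 s on the clock out of 72 s. The hand-in gives no verdict, so the results below are from my own checks.

- **Capsule:** the tall aluminium capsule stands upright in the cradle.
- **Clamp:** I pushed it down until the fingers stopped at z = 163 mm, the height of a level clamp's top, with about 17 N of push. It looks level in the last pictures. I could not read the seat joint itself.
- **Cap:** I turned it 107° (1.87 rad) clockwise with no pad slip, since the ridge kept its angle to the fingers. The torque peaked twice, about 28° apart, close to one tooth, and I let go where it had dropped low.
- **Clicks:** I count two. From the thread's stated start range, the travel allows at most two clicks and just guarantees one.
- **Surroundings:** the last side and scene pictures show the other things where they stood, and the arm was clear of everything.

**Disagreements:**
- The cameras differed from each other by 5 to 13 mm, so I placed the capsule by its position relative to the mouth in two views.
- I also gripped the cap a few millimetres off its axis. That gave side forces of up to about 16 N, which I relieved as I turned.

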